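Find the worn clip of the food carrier

ROBOT

A 6-joint arm with a two-finger parallel gripper is mounted at the origin on a cart in front of the work surface, level with it; the furniture and walls round the work are solid. World frame = base frame: x ahead of the robot, y to its left, z up, the work surface at z = 0. Lengths are in m, angles in rad, forces in N, time in s.
With the tool pointing down it reaches from about 0.35 to 0.875 m from the base axis. Payload 15.5 kg.
Tool frame: the origin (TCP) lies midway between the tips of the shut fingers; the grasp point (between the pads) lies 19 mm behind it; z points along the fingers, y is the line along which they close (so a half turn about z gives the same grasp; the last joint's range is limited). The gripper opens to 85 mm and grips with 20 to 120 N. Pads are 22 mm wide; open, the fingers measure 114 mm over their backs; the gripper's body (76 mm by 85 mm) begins 54 mm behind the grasp point. The pads swing forward as they close: fully open they stand 13 mm farther back than shut.
Start: joints at [1.091, 0.494, 1.345, -0, 1.302, -0.096], TCP at [0.234, 0.58, 0.231] pointing down, gripper open.
Joint ranges: [-2.91, 2.91], [-0.82, 2.16], [0.22, 2.67], [-1.22, 4.37], [0.12, 2.79], [-3.08, 3.08]. Speed limits (rad/s): [1.89, 1.89, 2.57, 3.01, 3.01, 3.01].

INTERFACE

Orientations are given as [roll, pitch, yaw] about the fixed x, y, z axes, in that order (R = Rz(yaw) Ry(pitch) Rx(roll)).
In Python, from cell import ctrl, kinematics, vision, ticket, spotter, telemetry gives the robot as it stands. The module is installed in compiled form; this text tells all that it offers. Calls block until the motion is done:
- ctrl.move_ptp(position, orientation): joint-space move of the TCP to a pose.
- ctrl.movel(position, orientation=None, rate=0.15): straight line of the TCP; orientation=None keeps the orientation; rate is the mean speed in m/s.
- ctrl.move_j(angles): joint-space move.
- ctrl.move_gripper(opening, grasp_force=None): finger opening in m; grasp_force is the grip in N (None keeps the last); returns when the fingers have stopped.
- ctrl.dwell(seconds).
- kinematics.solve_ik(position, orientation): joint angles nearest the present ones, or None.
- vision.camera(name): name is "side" or "top"; returns a dict with "img" (384x512x3 uint8, red, green, blue), "fx", "fy", "cx", "cy" (pixels), "k1" (the pictures are not rectified: a ray, as slopes to the right and down, at radius r is drawn at 1 + k1 r^2 times it, then the intrinsics apply), "eye" and "attitude" of the camera in the world. Camera axes: x right, y down, z forward; pixel columns grow to the right and rows downward; lengths in m; the calibration is good to about 2 mm. A picture is of the moment at which its call begins. There is no depth.
A pose or a line that the arm cannot do raises ctrl.IKError and nothing moves.
- ticket.hand_in(): hands the job in; it is judged then, once.
Trained networks look in the newest picture that a camera, given by its name, has taken for a name from the list of things; names that differ only in an ending like _2 or _b are one class to them, and where a whole thing is asked for, a point or a joint stands for the part that bears it (a point fixed in the world has none). Each returns a list of dicts, best first, with "p" (0 to 1); they miss things now and then, are a little off and sometimes report something else, mostly with a low value. They report only what shows in the picture. A call takes as long as a camera call.
- spotter.trace(camera, target): "pixels" (384x512 bool, what is visible of it) and "box" ([left, top, right, bottom] in pixels, round what is visible of it).
Readings, each from a call of its own:
- telemetry.read_t(): time.
- telemetry.read_qpos(): joint angles.
- telemetry.read_joint_velocities(): joint speeds.
- telemetry.read_tau(): joint torques, N m.
- telemetry.read_tcp_pos(): TCP position.
- telemetry.read_ee_rot(): TCP orientation.
- telemetry.read_contact_force(): force on the tool from outside, world axes, zero at the start.
- telemetry.read_wrist_torque(): the same for the moment, N m.
- telemetry.read_width(): finger opening in m.
- telemetry.read_gripper_force(): force on a finger pad.
Only numpy, scipy, OpenCV 4.12 (cv2) and the standard library are available. Lean on these libraries where they do the work, as an engineer would, in place of code of your own. Each camera call takes 0.05 s, during which the arm holds its last target. There are 200 camera calls.

TASK

One of the two orange spring clips on the blue food carrier is worn and keeps popping open. Press both clips down until they click home, then lift them gently by their ball knobs to feel which one lets go: a sound clip holds against a pull of 8 newtons, the worn one gives way well before. Leave the worn clip standing well open and the sound one clicked shut; neither press on a clip nor pull at its knob with more than about 20 newtons, and leave the things around the carrier where they are.

Things in the scene. Friction and masses are not known exactly. Their poses are not given: they have to be found in the camera images.
- carrier: insulated food carrier, blue, white lid (already down), 200 (x) x 300 (y) x 114 mm to the lid's top, heavy, does not move. Origin: centre of its underside; z up, -x is its front, where the two clips are, at y = +85 mm (left) and -85 mm (right). The clips' hinge line runs along its y, 48 mm in front (-x) of the origin, 120 mm above the worktop. Yaw within 0.25 rad of the room's axes
- left_clip (a joint): angle of the orange clip at the carrier's +y side, rad: 0 shut (flat on the lid), grows as it is lifted, 1.2 fully up; stays where it is left. Its hook snaps past the sprung catch over the last 0.2 rad of closing (sound clip: about 8 N at the thumb pad, worn: 2 N), then meets a rubber stop at 0 that gives: -0.04 at about 14 N, -0.07 at 24 N. Lifted by the knob, the worn one lets go at 4 to 6 N
- right_clip (a joint): the same for the clip at the carrier's -y side. Exactly one of the two is worn, drawn anew each time; they look alike. A sound clip lifted by its knob with 8 N stays below 0.02 (about 1 mm of play at the knob) and would be torn open only at about 30 N; the worn one, once it lets go, swings free above 0.2 rad
- left_knob (a point): centre of the left clip's black ball knob (16 mm across, on a 7 mm steel stem), 47 mm in front of the hinge line and 27 mm above it when shut; turns with the clip. The lever's top face is 24 mm below this point when shut. Axes as the carrier's when shut: x back along the lever to the hinge, z up
- right_knob (a point): the same point of the right clip's knob, built alike
- left_pad (a point): centre of the left clip's ribbed thumb pad, on the lever's top face, 78 mm in front of the hinge line and 3 mm above it when shut; turns with the clip, z is the pad's normal. The lever is 34 mm wide and 6 mm thick, ends 88 mm from the hinge; free of the knob from 57 mm on. The pad overhangs the front wall
- right_pad (a point): the same point of the right clip's pad, built alike
- corn03: corn cob, 71x84x51 mm, on the chopping board left of the carrier; origin: centre of its underside
- lemon: lemon, 78x55x56 mm, on the chopping board left of the carrier; origin: centre of its underside
- garlic: garlic bulb, 53x54x53 mm, on the chopping board left of the carrier; origin: centre of its underside
- timer: red and white kitchen timer, 67x67x50 mm, front left; origin: centre of its underside
- spoon: spoon, 194x39x17 mm, lying in front of the sink, right of the carrier; origin: centre of its underside
- left_catch: grey sprung catch on the carrier's front wall below the left clip, where the clip's hook snaps in; origin on the wall, 80 mm above the worktop. Lifting a shut, sound clip by its knob with 20 N loads it with about 24 N, with 8 N about 8 N
- right_catch: the same catch below the right clip

How it is judged:
On the way:
1. both clips are clicked shut at the same time (below 0.03 rad) (value of joint each of left_clip, right_clip below 0.03 rad), for 0.3 s.
At the end, for the whole second after the job is handed in: one clip (the worn one: the sound one cannot be lifted within the force limit) stands open at more than 0.25 rad, the other is clicked shut at less than 0.03 rad, both at rest (((value of joint left_clip above 0.25 rad and value of joint right_clip below 0.03 rad) or (value of joint right_clip above 0.25 rad and value of joint left_clip below 0.03 rad)) and not (velocity of joint left_clip above 0.05 rad/s) and not (velocity of joint right_clip above 0.05 rad/s) and not (velocity of joint left_clip below -0.05 rad/s) and not (velocity of joint right_clip below -0.05 rad/s)); the robot touches nothing.
It fails at once if the shut left clip is pulled so hard that its catch bears more than 28 N (over 23 N at the knob) (contact force between left_clip and left_catch above 28 N and value of joint left_clip below 0.027 rad and velocity of joint left_clip above -0.3 rad/s).
It fails at once if the shut right clip is pulled so hard that its catch bears more than 28 N (over 23 N at the knob) (contact force between right_clip and right_catch above 28 N and value of joint right_clip below 0.027 rad and velocity of joint right_clip above -0.3 rad/s).
It fails at once if a clip is pressed into its rubber stop beyond -0.07 rad (over 24 N at its pad) (value of joint any of left_clip, right_clip below -0.07 rad).
It fails at once if corn, lemon, garlic, timer or spoon is moved by more than 30 mm (distance of any of corn03, lemon, garlic, timer, spoon from where it was at the start of the episode above 0.03 m).
It also fails if it takes over 72 s, if anything falls off the work surface, if the arm or the gripper's body presses on something with over 40 N, if the wrist force passes 120 N, or if a joint passes its speed limit or range.

## Working session

There is one attempt and no reset: what is moved stays moved. The work goes in short steps, each a Python script; the robot and the scene stay as the last script left them, time stands still between calls to the robot, and variables do not carry over. Pictures are saved under pics/ and viewed, at most 10 in all, crops included, and the job is handed in when it is done.

```bash
mkdir -p pics; ls
python3 - <<'E'
from cell import *
import cv2,numpy as np
for n in("side","top"):
    c=vision.camera(n); cv2.imwrite(f"pics/{n}0.png",c["img"][:,:,::-1])
    print(n,{k:(np.round(v,4).tolist() if k!="img" else 0) for k,v in c.items()})
    for t in("left_clip","right_clip","left_knob","left_catch","carrier"):
        for d in spotter.trace(n,t)[:3]:
            ys,xs=np.nonzero(d["pixels"]); print(t,round(d["p"],2),np.round(d["box"],1).tolist(),xs.mean().round(1),ys.mean().round(1),len(xs))
print(telemetry.read_t(),telemetry.read_contact_force(),telemetry.read_ee_rot())
E
```

```text
pics
side {'img': 0, 'fx': 444.3004, 'fy': 444.3004, 'cx': 247.5151, 'cy': 181.7721, 'k1': 0.006, 'eye': [0.1234, 1.3218, 0.9592], 'attitude': [-2.1868, 0.0152, -2.82]}
left_clip 0.63 [219.7, 175.5, 248.6, 198.8] 237.3 183.8 238
right_clip 0.77 [236.3, 149.7, 261.5, 166.6] 248.5 156.5 207
right_clip 0.57 [181.8, 267.2, 199.5, 285.0] 189.2 274.3 255
left_knob 0.65 [225.5, 175.2, 249.2, 191.9] 235.6 183.5 188
carrier 0.81 [174.2, 150.3, 257.8, 225.7] 216.0 187.5 4874
top {'img': 0, 'fx': 424.975, 'fy': 424.975, 'cx': 252.9373, 'cy': 189.4886, 'k1': -0.0092, 'eye': [0.3536, 0.1711, 1.3077], 'attitude': [-3.0185, -0.0056, -1.5461]}
left_clip 0.71 [220.6, 163.8, 233.5, 193.6] 223.9 177.7 338
left_knob 0.55 [217.6, 161.6, 229.4, 190.9] 223.6 177.4 322
carrier 0.88 [193.7, 106.8, 308.0, 193.1] 250.7 148.0 7916
0.6 [-0.18645431 -0.61000995  0.66121427] [-3.14158869e+00 -1.53585913e-05  2.75779501e+00]
```

Run:
```python
import cv2
a=cv2.imread("pics/side0.png")[130:240,150:290];b=cv2.imread("pics/top0.png")
cv2.imwrite("pics/side0c.png",cv2.resize(a,None,fx=5.4,fy=5.4,interpolation=2))
cv2.imwrite("pics/top0c.png",cv2.resize(b[90:210,170:330],None,fx=5,fy=5,interpolation=2))
```

```text
(no output)
```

View pics/top0.png

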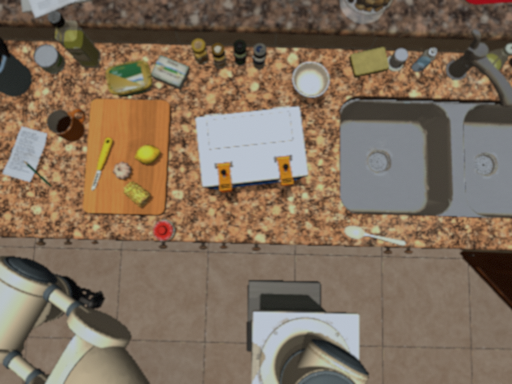

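View pics/side0c.png

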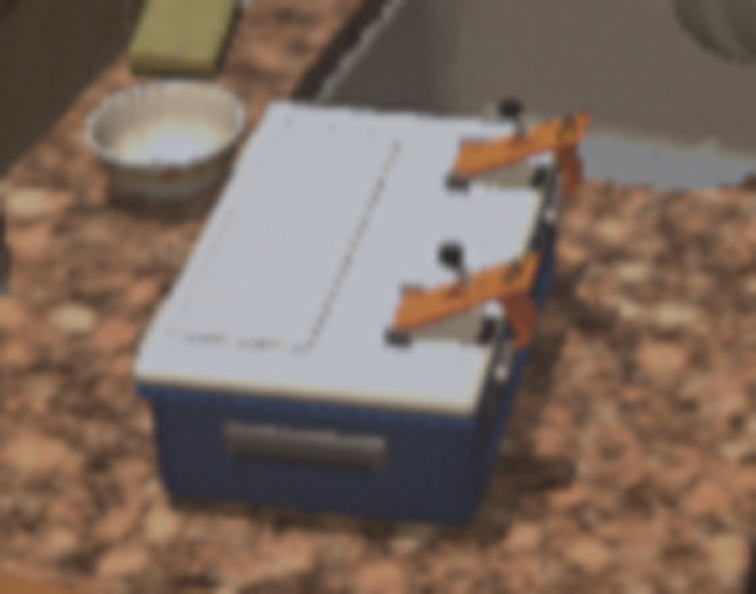

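View pics/top0c.png

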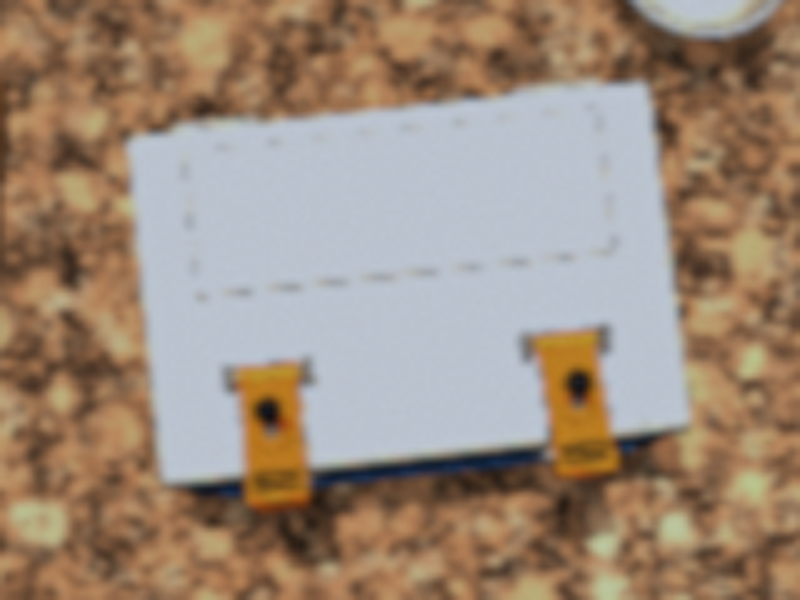

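The top view shows the lid corners at about (196,117), (300,107), (308,175) and (203,187), with the knobs at (223.6,172.4) and (285.6,166.8). In the side view the knobs are at (233.5,177) and (244.4,149.8), and both clips are partly lifted. The 0.57 "right_clip" at (189,274) is something else. Next I'll fit the pose from these points.

```bash
cat > h.py <<'E'
from cell import *
import numpy as np
from scipy.spatial.transform import Rotation as R
from scipy.optimize import least_squares
CAL={"side":dict(f=444.3004,c=(247.5151,181.7721),k=.006,eye=[0.1234,1.3218,0.9592],att=[-2.1868,0.0152,-2.82]),
"top":dict(f=424.975,c=(252.9373,189.4886),k=-.0092,eye=[0.3536,0.1711,1.3077],att=[-3.0185,-0.0056,-1.5461])}
def proj(n,p):
    c=CAL[n]; q=R.from_euler("xyz",c["att"]).inv().apply(np.asarray(p)-c["eye"]); s=q[:2]/q[2]
    return c["f"]*s*(1+c["k"]*s@s)+c["c"]
def W(pose,p):  # carrier -> world
    x,y,a=pose; return np.array([x+np.cos(a)*p[0]-np.sin(a)*p[1],y+np.sin(a)*p[0]+np.cos(a)*p[1],p[2]])
def clip(pose,side,q,fwd,up): # point on the clip
    c,s=np.cos(q),np.sin(q); f=fwd*c-up*s; u=fwd*s+up*c
    return W(pose,[-.048-f,.085*side,.120+u])
E
cat > fit.py <<'E'
from h import *
def up(p,o,s): return (p[0]/s+o[0],p[1]/s+o[1])
T=lambda x,y:("top",up((x,y),(170,90),5)); S=lambda x,y:("side",up((x,y),(150,130),5.4))
lid=lambda sx,sy:(lambda v:W(v[:3],[.1*sx,.15*sy,.114]))
cl=lambda sd,f,u:(lambda v:clip(v[:3],sd,v[3] if sd>0 else v[4],f,u))
obs=[(T(130,137),lid(1,1)),(T(648,83),lid(1,-1)),(T(688,427),lid(-1,-1)),(T(163,483),lid(-1,1)),
(S(140,378),lid(1,1)),(S(478,408),lid(-1,1)),(S(272,103),lid(1,-1)),
(T(267,411),cl(1,.047,.027)),(T(578,384),cl(-1,.047,.027)),(S(451,254),cl(1,.047,.027)),(S(510,107),cl(-1,.047,.027)),
(T(278,482),cl(1,.078,.003)),(T(586,453),cl(-1,.078,.003)),(S(516,271),cl(1,.078,.003)),(S(571,127),cl(-1,.078,.003))]
r=lambda v:np.concatenate([proj(o[0],m(v))-o[1] for o,m in obs])
s=least_squares(r,[.45,.16,-.08,.3,.3],loss="soft_l1")
print(s.x.round(4)); print(r(s.x).reshape(-1,2).round(1).tolist())
v=s.x
for sd,q in((1,v[3]),(-1,v[4])): print(clip(v[:3],sd,q,.047,.027).round(4),clip(v[:3],sd,q,.078,.003).round(4),clip(v[:3],sd,0,.047,.027).round(4),clip(v[:3],sd,0,.078,.003).round(4))
E
python3 fit.py
```

```text
[0.6266 0.176  0.1393 0.504  0.4284]
[[-0.3, 0.8], [-1.0, 0.2], [0.0, -0.9], [0.0, -0.2], [-0.7, -3.2], [-1.1, -2.4], [0.2, -0.7], [-0.0, 0.3], [-0.1, 0.1], [0.1, -0.3], [0.3, -0.1], [-0.6, 0.4], [-0.2, 0.5], [0.2, -0.8], [-0.1, -0.7]]
[0.5394 0.2496 0.1663] [0.5011 0.2443 0.1603] [0.5207 0.247  0.147 ] [0.49   0.2427 0.123 ]
[0.5596 0.0808 0.1641] [0.5218 0.0755 0.1551] [0.5443 0.0787 0.147 ] [0.5136 0.0744 0.123 ]
```

The fit is consistent to about 1 px: clips at 0.50 and 0.43 rad, carrier yaw 0.139. Now I'll press the left clip.

```bash
cat >> h.py <<'E'
POSE=np.array([.6266,.176,.1393])
def F(n=3): 
    return np.mean([telemetry.read_contact_force() for _ in range(n)],0)
def ori():
    for y in (POSE[2],POSE[2]+np.pi,POSE[2]-np.pi):
        q=kinematics.solve_ik([.5,.16,.25],[np.pi,0,y])
        if q is not None and abs(q[5])<2: return [np.pi,0,y]
def press(sd,o,q0):
    f=.077
    p=W(POSE,[-.048-f,.085*sd,.0])
    ctrl.move_ptp([p[0],p[1],.215],o)
    b=F(); zs=.125+.088*np.sin(q0)+.012
    ctrl.movel([p[0],p[1],zs],rate=.1); log=[]
    z=zs
    while z>.112:
        z-=.003 if z>.146 else (.0015 if z>.129 else .0006)
        ctrl.movel([p[0],p[1],z],rate=.03)
        g=(F(1)-b)[2]; log.append((round(z,4),round(g,1)))
        if z<.129 and g>12 or g>15: break
    print(log); t=telemetry.read_tcp_pos(); print(t,telemetry.read_t())
    ctrl.movel([p[0],p[1],.185],rate=.15)
E
python3 - <<'E'
from h import *
o=ori(); print(o)
ctrl.move_gripper(0)
press(1,o,.52)
E
```

```text
[3.141592653589793, 0, np.float64(0.1393)]
[(np.float64(0.1777), np.float64(-0.5)), (np.float64(0.1747), np.float64(-1.3)), (np.float64(0.1717), np.float64(-0.1)), (np.float64(0.1687), np.float64(-0.9)), (np.float64(0.1657), np.float64(-1.5)), (np.float64(0.1627), np.float64(-0.8)), (np.float64(0.1597), np.float64(-0.4)), (np.float64(0.1567), np.float64(-0.5)), (np.float64(0.1537), np.float64(-0.2)), (np.float64(0.1507), np.float64(-0.4)), (np.float64(0.1477), np.float64(-0.7)), (np.float64(0.1447), np.float64(-1.0)), (np.float64(0.1432), np.float64(-0.6)), (np.float64(0.1417), np.float64(-0.4)), (np.float64(0.1402), np.float64(-1.5)), (np.float64(0.1387), np.float64(-0.7)), (np.float64(0.1372), np.float64(-0.9)), (np.float64(0.1357), np.float64(-0.6)), (np.float64(0.1342), np.float64(0.0)), (np.float64(0.1327), np.float64(-0.6)), (np.float64(0.1312), np.float64(-0.4)), (np.float64(0.1297), np.float64(-0.8)), (np.float64(0.1282), np.float64(-0.9)), (np.float64(0.1276), np.float64(-0.6)), (np.float64(0.127), np.float64(0.8)), (np.float64(0.1264), np.float64(-1.1)), (np.float64(0.1258), np.float64(-0.2)), (np.float64(0.1252), np.float64(0.0)), (np.float64(0.1246), np.float64(-0.7)), (np.float64(0.124), np.float64(-0.7)), (np.float64(0.1234), np.float64(0.4)), (np.float64(0.1228), np.float64(-0.9)), (np.float64(0.1222), np.float64(1.2)), (np.float64(0.1216), np.float64(3.6)), (np.float64(0.121), np.float64(7.0)), (np.float64(0.1204), np.float64(9.4)), (np.float64(0.1198), np.float64(11.5)), (np.float64(0.1192), np.float64(13.6))]
[0.49098492 0.24282917 0.11971955] 13.0667
```

The left clip bottomed on its stop at z≈0.120 as expected, and its snap force was low. Now the right clip.

```bash
sed -i 's/round(z,4),round(g,1)/float(round(z,4)),float(round(g,1))/; s/\.003 if z>.146/.006 if z>.146/' h.py
python3 - <<'E'
from h import *
import cv2
press(-1,[np.pi,0,.1393],.45)
ctrl.movel(W(POSE,[-.125,0,.25]),rate=.25)
ims=[]
for n in("side","top"):
    im=vision.camera(n)["img"][:,:,::-1]; ims.append(cv2.resize(im[130:240,170:320],None,fx=5,fy=5,interpolation=2)[:,:] if n=="side" else cv2.resize(im[90:210,170:330],None,fx=4.7,fy=4.7))
cv2.imwrite("pics/side1.png",ims[0])
print(telemetry.read_t())
E
```

```text
[(0.1693, 0.1), (0.1633, 0.5), (0.1573, -0.1), (0.1513, 0.5), (0.1453, 0.7), (0.1438, 0.1), (0.1423, -0.9), (0.1408, 0.8), (0.1393, 1.6), (0.1378, 4.2), (0.1363, 4.4), (0.1348, 5.3), (0.1333, 4.3), (0.1318, 2.1), (0.1303, 0.3), (0.1288, -0.1), (0.1282, -0.3), (0.1276, 0.0), (0.127, 0.1), (0.1264, -0.4), (0.1258, 0.1), (0.1252, 0.2), (0.1246, -0.5), (0.124, -0.7), (0.1234, 0.7), (0.1228, 1.0), (0.1222, 2.9), (0.1216, 4.3), (0.121, 7.4), (0.1204, 9.7), (0.1198, 11.5), (0.1192, 14.8)]
[0.51466363 0.07448653 0.11968277] 23.4333
24.7
```

View pics/side1.png

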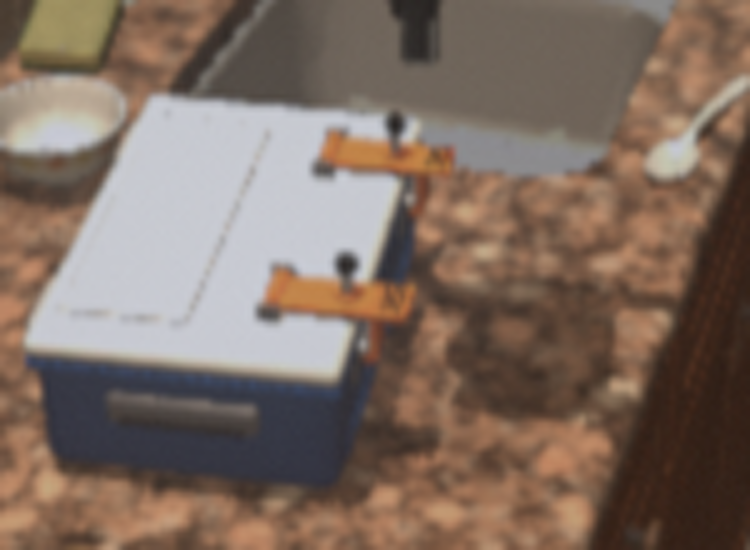

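Both clips are flat and shut in the picture, with the knobs at about (239,183) and (249,155) in the side view. Now I'll pull-test the right clip.

```bash
cat >> h.py <<'E'
def pull(sd,qopen=.5):
    o=[np.pi,0,POSE[2]]
    ctrl.move_gripper(.045)
    k=clip(POSE,sd,0,.047,.027); off=np.array([0,0,-.017])
    ctrl.move_ptp([k[0],k[1],.20],o); b=F(5)
    ctrl.movel(k+off,rate=.12); print("above",(F()-b).round(1))
    w=ctrl.move_gripper(.0,30); print("closed",(F()-b).round(1),telemetry.read_width(),telemetry.read_gripper_force())
    d=clip(POSE,sd,.01,.047,.027)-k; d/=np.linalg.norm(d)
    q=0;log=[];res=None;peak=0
    while True:
        q+=.006 if q<.09 else .1
        ctrl.movel(clip(POSE,sd,q,.047,.027)+off,rate=.03 if q<.09 else .08)
        g=-(F(2)-b); log.append((round(q,3),*g.round(1).tolist(),float(round(g@d,1))))
        if g[2]>9 or g@d>11: res="sound";break
        if q>=qopen: res="open";break
    print(res,log,telemetry.read_width())
    ctrl.move_gripper(.045); print("released",(F()-b).round(1))
    t=telemetry.read_tcp_pos(); ctrl.movel([t[0],t[1],.24],rate=.15); print(telemetry.read_t())
    return res
E
python3 - <<'E'
from h import *
for s,k in((1,"L"),(-1,"R")): print(k,proj("side",clip(POSE,s,0,.047,.027)).round(1))
pull(-1)
E
```

```text
L [239.6 182.3]
R [249.2 154.3]
above [0.3 0.5 0.4]
closed [-0.8  3.7  3.2] 0.013489819190082764 29.20827627182007
sound [(0.006, 1.5, -5.6, -1.3, -0.8), (0.012, 1.1, -4.4, 0.4, 0.6), (0.018, 1.6, -5.4, 0.3, 0.7), (0.024, 0.6, -4.8, 1.1, 0.9), (0.03, 0.8, -3.8, 2.2, 2.0), (0.036, -0.3, -4.4, 4.5, 3.4), (0.042, 0.3, -5.2, 8.2, 6.8), (0.048, 1.1, -4.6, 11.4, 10.1)] 0.013385640945985332
released [ 1.1  0.1 -0.1]
30.0917
```

The right clip held 11 N, so it is sound. The left should be the worn one.

Run:
```python
from h import *
import cv2
pull(1)
ctrl.movel(W(POSE,[-.2,.0,.30]),rate=.25)
im=vision.camera("side")["img"][:,:,::-1]; cv2.imwrite("pics/side2.png",cv2.resize(im[130:240,170:320],None,fx=5,fy=5,interpolation=2))
print(telemetry.read_t())
```

```text
above [ 0.3 -0.2  0.4]
closed [-0.9  5.   4.4] 0.013477903072636176 29.245811104774475
open [(0.006, 1.9, -5.7, -2.9, -2.0), (0.012, 1.1, -4.5, -2.0, -1.5), (0.018, 1.0, -5.8, -0.8, -0.6), (0.024, 1.5, -5.6, -0.6, -0.2), (0.03, 1.4, -5.2, 0.2, 0.6), (0.036, 1.7, -4.8, 1.1, 1.4), (0.042, 1.2, -5.7, 3.3, 3.1), (0.048, 0.9, -6.6, 1.7, 1.4), (0.054, 1.6, -5.6, 2.4, 2.5), (0.06, 1.8, -5.5, 1.3, 1.6), (0.066, 1.3, -5.3, 1.6, 1.7), (0.072, 2.2, -5.0, 1.9, 2.4), (0.078, 1.9, -5.1, 1.5, 1.9), (0.084, 1.6, -5.9, 2.1, 2.2), (0.09, 1.1, -6.3, 1.4, 1.3), (0.19, 1.1, -4.5, -0.2, 0.1), (0.29, -0.3, -6.3, 2.1, 1.2), (0.39, 2.5, -6.1, 0.0, 0.8), (0.49, 1.5, -5.9, 1.2, 1.3), (0.59, 1.3, -5.1, 0.7, 0.9)] 0.013147974666062264
released [1.1 0.1 0.3]
38.3167
39.175
```

View pics/side2.png

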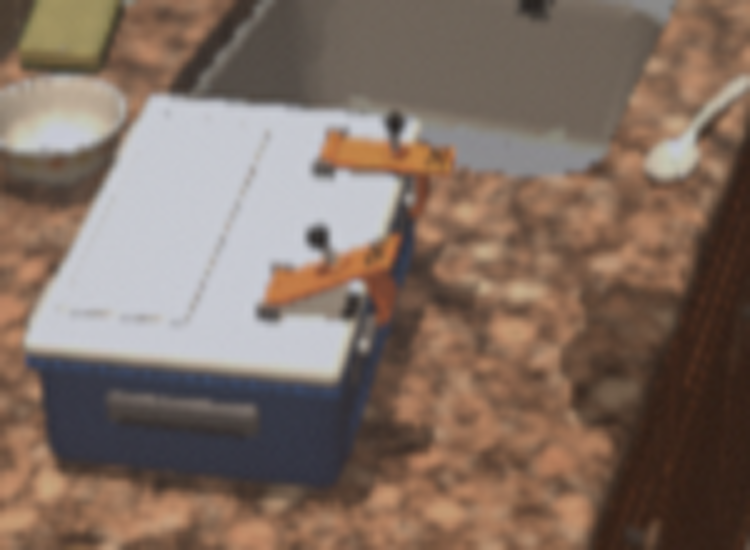

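The left clip stands open: its knob moved from (346,263) to (318,237) in the crop. The right knob is unchanged at (395,123), so that clip is still shut, and the gripper is clear of everything.

```bash
python3 -c "
from cell import *
print(ticket.hand_in())"
```

```text
the job is handed in; nothing more can be done
None
```

I pressed both clips shut, then pull-tested them: the left clip is the worn one (it let go at roughly 3–7 N) and stands open at about 0.5 rad, while the right one held 11 N and is still shut; the job is handed in, with no verdict returned.

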